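# Slide the tin up onto the serving board

## Task

Slide the turquoise-labelled tin up the bevelled end of the wooden serving board until it stands flat and wholly on the board's level top, clear past the bevel. Push it along rather than picking it up, keep it upright, and leave the red kitchen timer and the black-lidded jar alone.

Things in the scene. Friction and masses are not known exactly. Their poses are not given: they have to be found in the camera images.
- tin_center (a point): Centre (half-way up, 29 mm above its underside) of a loose round food tin with a turquoise label and bare metal top, 75 mm in diameter, 58 mm high, 0.2 to 0.35 kg, upright on the worktop. z points up its axis. It starts 65 to 95 mm (centre) in front of the bevel's foot, at most 25 mm off the board's centre line.
- board: Light wooden board, 185 mm long (x), 150 wide (y), 12 thick; it does not slide. Origin: centre of its underside. +x runs from the bevelled end up onto the board. The bevel, a full-width ramp, rises from a feather edge at x = -92.5 mm to x = -22.5 mm; the level top, 12 mm above the worktop, runs from there to x = +92.5 mm. Flush dark strips mark the top of the bevel and the far end.
- timer: Bystander: loose round kitchen timer with a red dial on a cream base, 62 mm in diameter and 43 mm high, standing on the worktop off one far corner of the board. Origin: centre of its underside.
- jar: Bystander: loose empty glass jar with a black lid, 60 mm in diameter and 80 mm high, standing on the worktop off the other far corner of the board. Origin: centre of its underside. Mind the fixed neighbours: a red dish rack with plates, front at world x = 0.61 m, y from -0.10 to 0.24 m, 0.09 to 0.33 m high; a tall wire stand at world (0.53, -0.315) m.

How it is judged:
By the outcome, as a careful person would: the job done as asked, in the order asked, and still so for the second after the job is handed in, with the robot touching nothing.
It also fails if it takes over 35 s, if anything falls off the work surface, if the arm or the gripper's body presses on something with over 40 N, if the wrist force passes 120 N, or if a joint passes its speed limit or range.

## Robot

A 6-joint arm with a two-finger parallel gripper is mounted at the origin on a cart in front of the work surface, level with it; the furniture and walls round the work are solid. World frame = base frame: x ahead of the robot, y to its left, z up, the work surface at z = 0. Lengths are in mm, angles in rad, forces in N, time in s.
With the tool pointing down it reaches from about 350 to 875 mm from the base axis. Payload 4.2 kg.
Tool frame: the origin (TCP) lies on the centre line of the jaws, within the pads' length; the fingertips stand 14 mm ahead of it and the grasp point (between the pads) lies 5 mm behind it (ctrl.nose_length is the distance from the TCP to the fingertips, in mm); y points along the fingers, x is the direction in which the jaws open and shut, and the axes are right-handed (so a half turn about y gives the same grasp; the last joint's range is limited). The gripper opens to 87 mm and grips with 3 to 60 N. Pads are 19 mm wide; open, the fingers measure 117 mm over their backs; the gripper's body (75 mm by 190 mm) begins 51 mm behind the grasp point.
Start: joints at [1.504, 0.385, 0.008, 0, -1.194, -0.259], TCP at [200.009, 592.111, 236.55] pointing down, gripper open.
Joint ranges: [-3.14, 3.14], [-1.21, 2.06], [-1.07, 1.41], [-3.16, 2.05], [-2.99, -0.16], [-3.1, 3.1]. Speed limits (rad/s): [2.79, 2.79, 3.14, 3.14, 3.14, 3.14].

## Interface

Orientations are given as a 3x3 rotation matrix whose columns are the frame's x, y, z axes.
In Python, from rig import ctrl gives the robot as it stands.
- The arm moves only by the tool servo_tool, never from a script. Its argument "series" is a list that holds one entry, the list of rows, each a list of 5 numbers: the shift along the world's x, y, z in cm, then the turn about the world's z in degrees, then the finger opening in cm, from 0 to 8.7. A call has 1 to 12 rows; each row is the pose to reach, as a shift and turn from the pose commanded when the call began; what a row does not reach only later rows make up. A row lasts 1/8 s, in which the tool goes at most 62.5 mm and 10.7 degrees, less where a joint would pass 70% of its speed; a pose out of reach is approached as far as the arm can. A call with a gripper value outside its range is refused whole. The fingers move at their own pace and stop on an object; "squeeze" is the grip in N (left out, the last holds). Time passes only in rows, so rows that repeat a pose let the fingers close. It gives the time, the measured TCP pose, the force and the opening at its end, in the units of the state.
- ctrl.get_state(): the state, without advancing time (a new reading comes with each control period).
- ctrl.snapshot(name): name is "scene" or "top" or "wrist"; returns a dict with "frame" (400x640x3 uint8, red, green, blue), "fx", "fy", "cx", "cy" (pixels), "R" (3x3) and "t" (3): a world point X has camera coordinates R X + t. Camera axes: x right, y down, z forward; pixel columns grow to the right and rows downward; lengths in mm; the calibration is good to about 2 mm. The wrist camera is an equidistant fisheye: a pixel r from the principal point sees the ray r / f radians off the axis. A picture is of the moment at which its call begins. There is no depth.
- ctrl.finish_job(): hands the job in, once; it reports no verdict.
The state is a dict: "clock": time; "joint_pos": joint angles; "qd": joint speeds; "tau": joint torques, N m; "position": TCP position; "tool_rot": TCP orientation; "force": force on the tool from outside, world axes, zero at the start; "ft_torque": the same for the moment, N m; "finger_gap": opening from 0.0 (shut) to 1.0 (fully open).
Only numpy, scipy, OpenCV 4.12 (cv2) and the standard library are available. Lean on these libraries where they do the work, as an engineer would, in place of code of your own. Each camera call takes 0.05 s, during which the arm holds its last target.

## Working session

There is one attempt and no reset: what is moved stays moved. The work goes in short steps, Python scripts to look and compute and a tool call to move; the robot and the scene stay as the last step left them, time stands still between calls to the robot, and variables do not carry over. Pictures are saved under pics/ and viewed, and the job is handed in when it is done.

Besides the shell and the picture viewer there is one more tool, called after ">>>" as name(argument=value, ...), one argument or row to a line, values as JSON. servo_tool: Moves the arm, as the interface text tells. Its arguments: {"type":"object","properties":{"series":{"type":"array"},"squeeze":{"type":"number"}},"required":["series"]}

```bash
mkdir -p pics; ls; python3 - <<'E'
from rig import ctrl
import cv2,pickle
d={}
for n in ["scene","top"]:
    s=ctrl.snapshot(n); d[n]=s
    cv2.imwrite(f"pics/{n}0.png",s["frame"][:,:,::-1])
    print(n,s["fx"],s["cx"],s["cy"],s["R"],s["t"])
pickle.dump(d,open("s0.pkl","wb"))
st=ctrl.get_state();print(st["clock"],st["position"],st["tool_rot"],ctrl.nose_length)
E
```

```text
pics
scene 475.20031753514866 312.08945896437564 198.30453297653898 [[ 0.48452218 -0.8746535   0.01481582]
 [-0.51338275 -0.29802469 -0.80474806]
 [ 0.70829119  0.3823121  -0.59343159]] [-293.67736954  275.77707666  674.64850475]
top 498.4141712669338 322.16551788534315 197.17568816002117 [[ 0.01029817 -0.99992251 -0.00699428]
 [-0.99736124 -0.00976859 -0.07193841]
 [ 0.07186451  0.00771665 -0.99738455]] [ -56.67529705  529.64288363 1192.81096883]
0.1 [199.85648292 591.66307386 235.58160644] [[-3.20215735e-01 -5.24574712e-04  9.47344503e-01]
 [-9.47342742e-01 -1.82861994e-03 -3.20216153e-01]
 [ 1.90031034e-03 -9.99998190e-01  8.86008316e-05]] 14.0
```

View pics/scene0.png

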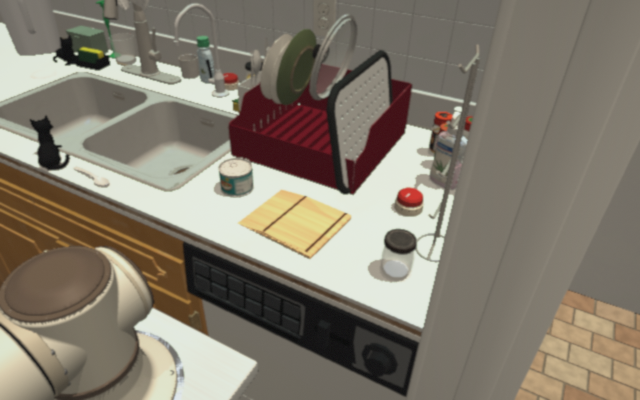

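View pics/top0.png

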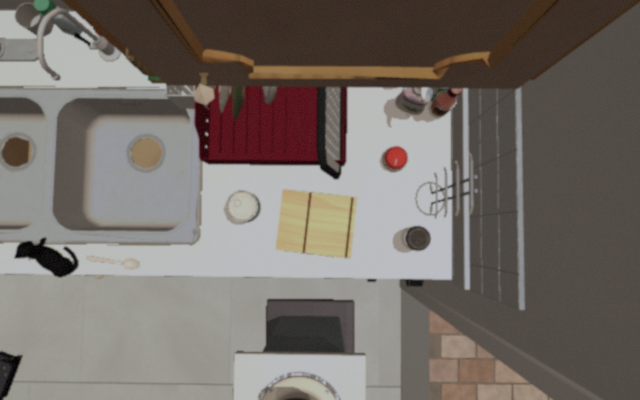

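```bash
python3 - <<'E'
import cv2
a=cv2.imread("pics/top0.png")[170:275,210:370]
cv2.imwrite("pics/top0c.png",cv2.resize(a,None,fx=5,fy=5,interpolation=cv2.INTER_CUBIC))
a=cv2.imread("pics/scene0.png")[145:265,205:365]
cv2.imwrite("pics/scene0c.png",cv2.resize(a,None,fx=5,fy=5,interpolation=cv2.INTER_CUBIC))
E
```

```text
(no output)
```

View pics/top0c.png

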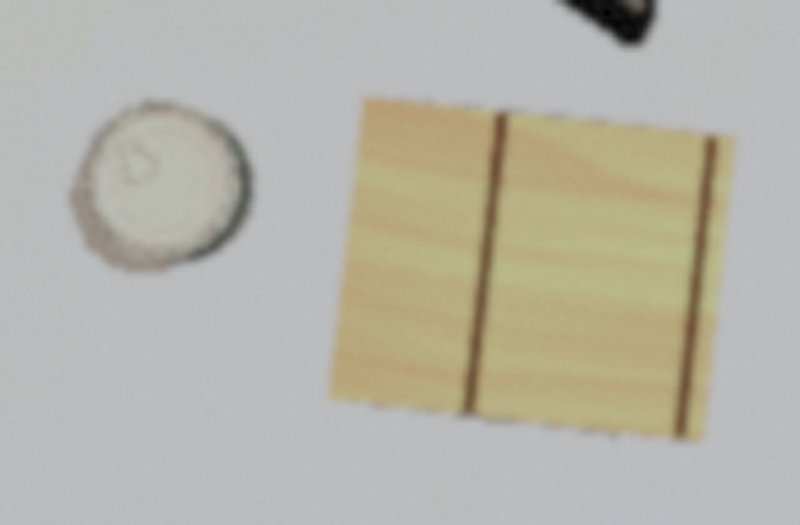

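View pics/scene0c.png

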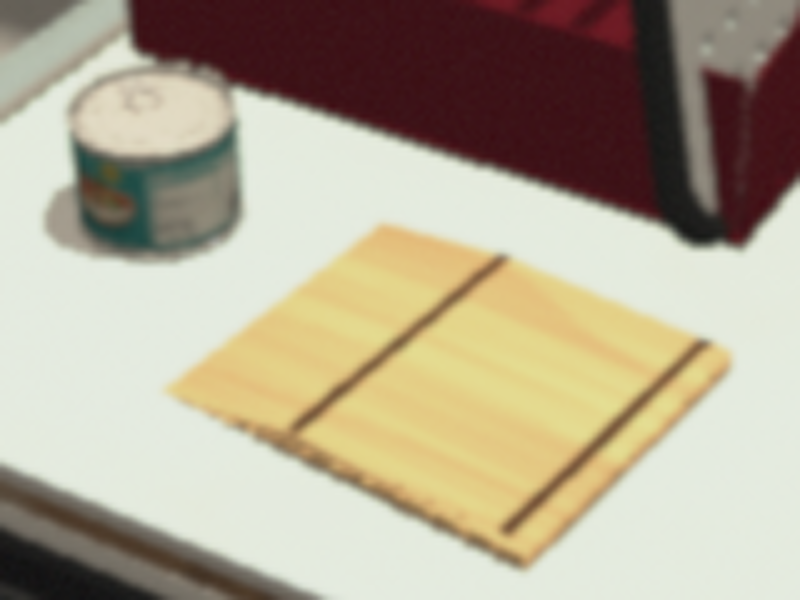

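```bash
cat > h.py <<'E'
import numpy as np
def ray(s,px,z):
    d=np.array([(px[0]-s["cx"])/s["fx"],(px[1]-s["cy"])/s["fy"],1.])
    R=np.array(s["R"]);t=np.array(s["t"]);c=-R.T@t;v=R.T@d
    return (c+v*(z-c[2])/v[2]).round(1)
def proj(s,X):
    p=np.array(s["R"])@np.array(X)+np.array(s["t"]);return np.array([s["fx"]*p[0]/p[2]+s["cx"],s["fy"]*p[1]/p[2]+s["cy"]])
E
python3 - <<'E'
import pickle,numpy as np
from h import *
d=pickle.load(open("s0.pkl","rb"))
T=lambda u,v:(210+(u+.5)/5-.5,170+(v+.5)/5-.5)
S=lambda u,v:(205+(u+.5)/5-.5,145+(v+.5)/5-.5)
pts=[("f1",(364,97),(383,223),0),("f2",(332,401),(170,390),0),("e1",(735,135),(732,352),12),("e2",(703,441),(528,557),12),("s1",(502,113),(505,256),12),("s2",(469,412),(296,428),12),("tin",(168,181),(153,112),58)]
P={}
for n,a,b,z in pts:
    P[n]=[ray(d["top"],T(*a),z),ray(d["scene"],S(*b),z)];print(n,*P[n])
for k in (0,1):
    m=(P["f1"][k]+P["f2"][k])/2;e=(P["e1"][k]+P["e2"][k])/2
    x=(e-m)[:2];L=np.linalg.norm(x);x/=L;y=np.array([-x[1],x[0]])
    w=(P["f1"][k]-P["f2"][k])[:2];
    print("len",L,"w",np.linalg.norm(w),"dir",x,np.degrees(np.arctan2(x[1],x[0])),"dirw",np.degrees(np.arctan2(w[1],w[0])))
    c=m[:2]+x*92.5; t=P["tin"][k][:2]-c; print("centre",c,"tin in board",t@x,t@y)
print(ray(d["top"],(396.5,158),40),ray(d["top"],(417,238),80))
E
```

```text
f1 [550.9  47.4   0. ] [549.2  48.9   0. ]
f2 [401.1  60.7   0. ] [403.4  61.7   0. ]
e1 [ 532.9 -135.4   12. ] [ 529.1 -135.2   12. ]
e2 [ 384.1 -120.7   12. ] [ 378.7 -121.7   12. ]
s1 [542.6 -21.4  12. ] [540.6 -19.8  12. ]
s2 [396.9  -7.1  12. ] [397.6  -5.3  12. ]
tin [505.2 133.9  58. ] [501.3 136.7  58. ]
len 182.9389515658161 w 150.3892615847288 dir [-0.09566033 -0.99541404] -95.48932688117964 dirw -5.073704730062961
centre [467.15141972 -38.02579827] tin in board -174.77709228225703 21.42761268963389
len 185.11029820082945 w 146.36078709818426 dir [-0.12100893 -0.99265142] -96.95033463551323 dirw -5.017218723350596
centre [465.10667353 -36.52025617] tin in board -176.32704879641574 14.966158160440912
[ 624.7 -228.9   40. ] [ 434.1 -270.1   80. ]
```

>>> servo_tool(
  series=[
    [[4,-5,0,1,0],[8,-10,0,2,0],[12,-15,0,3,0],[16,-20,0,4,0],[20,-25,0,5,0],[24,-29,0,6,0],[28,-34,0,7,0],[31.7,-38.3,0,8.2,0],[31.7,-38.3,-4,8.2,0],[31.7,-38.3,-8,8.2,0],[31.7,-38.3,-11,8.2,0],[31.7,-38.3,-11,8.2,0]],
  ],
  squeeze=10,
)

```text
clock: 1.6
position: [515.4, 207.8, 123.9]
tool_rot: [[-0.182, -0.006, 0.983], [-0.983, -0.004, -0.182], [0.005, -1.0, -0.005]]
force: [-0.6, 0.3, 0.6]
finger_gap: 0.007
```

```bash
cat > snap.py <<'E'
import sys,cv2,pickle
from rig import ctrl
k=sys.argv[1]
for n in sys.argv[2:]:
    s=ctrl.snapshot(n);pickle.dump(s,open(f"{n}{k}.pkl","wb"))
    cv2.imwrite(f"pics/{n}{k}.png",s["frame"][:,:,::-1])
    if n=="wrist": continue
    x0,y0=(185,125) if n=="scene" else (205,150)
    cv2.imwrite(f"pics/{n}{k}c.png",cv2.resize(s["frame"][y0:y0+130,x0:x0+195,::-1],None,fx=4,fy=4,interpolation=cv2.INTER_CUBIC))
st=ctrl.get_state();print(st["clock"],st["position"].round(1) if hasattr(st["position"],"round") else st["position"],st["force"],st["finger_gap"])
E
python3 snap.py 1 scene top wrist
```

```text
1.75 [517.9 209.7 127.9] [ 0.24240408 -0.18718274  0.32844526] 0.0033990858946885503
```

View pics/scene1c.png

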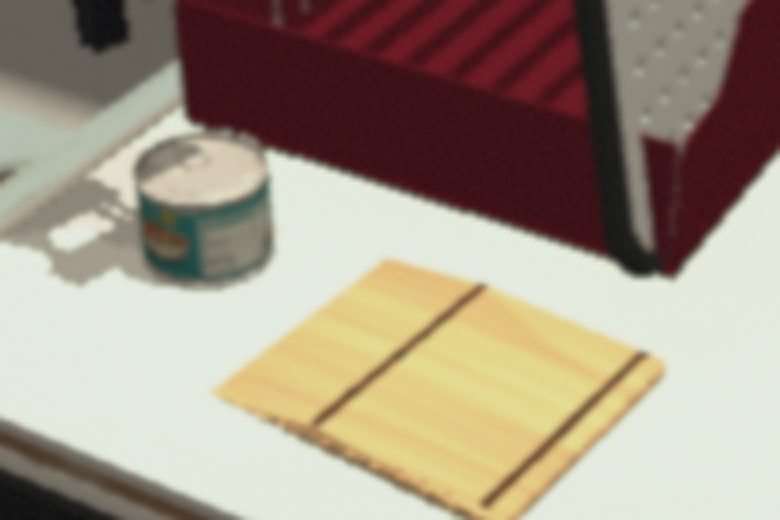

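View pics/wrist1.png

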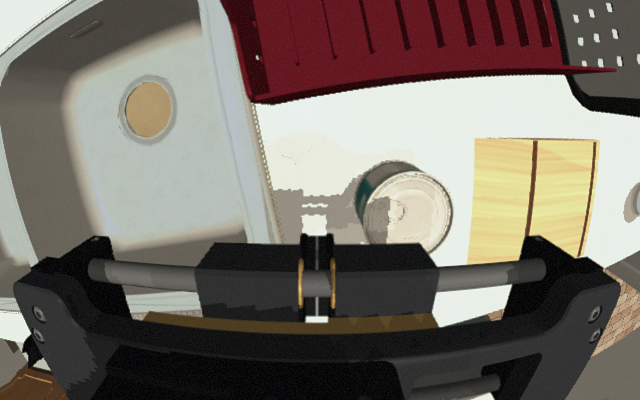

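View pics/top1c.png

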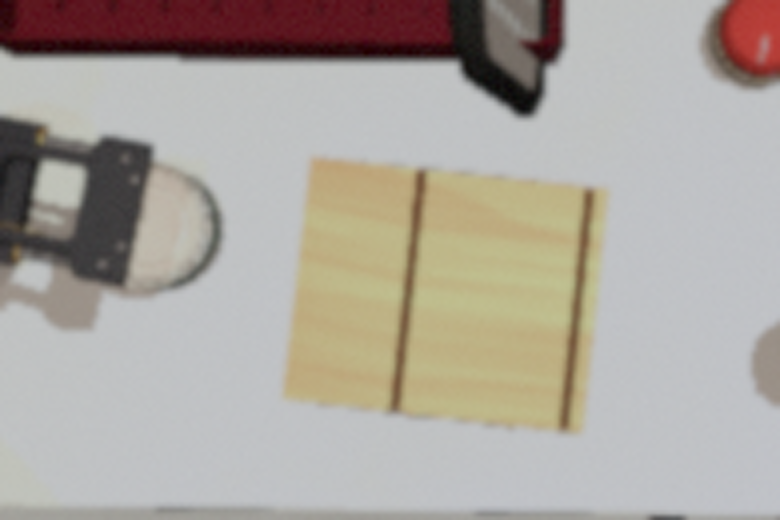

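>>> servo_tool(
  series=[
    [[0,0,-4,0,0],[0,0,-8,0,0],[0,0,-9.6,0,0],[0,0,-9.6,0,0],[-0.2,-1,-9.6,0,0],[-0.35,-1.9,-9.6,0,0],[-0.5,-2.7,-9.6,0,0],[-0.65,-3.5,-9.6,0,0],[-0.8,-4.3,-9.6,0,0],[-0.91,-4.9,-9.6,0,0],[-0.91,-4.9,-9.6,0,0]],
  ],
)

```text
clock: 3.12
position: [508.7, 160.2, 31.2]
tool_rot: [[-0.182, 0.002, 0.983], [-0.983, 0.001, -0.182], [-0.001, -1.0, 0.002]]
force: [2.3, 2.7, 3.5]
finger_gap: 0.005
```

```bash
python3 snap.py 2 scene top wrist
```

```text
3.275 [508.5 160.3  30.8] [1.39774695 4.06424573 3.45168331] 0.00553721889191491
```

View pics/scene2c.png

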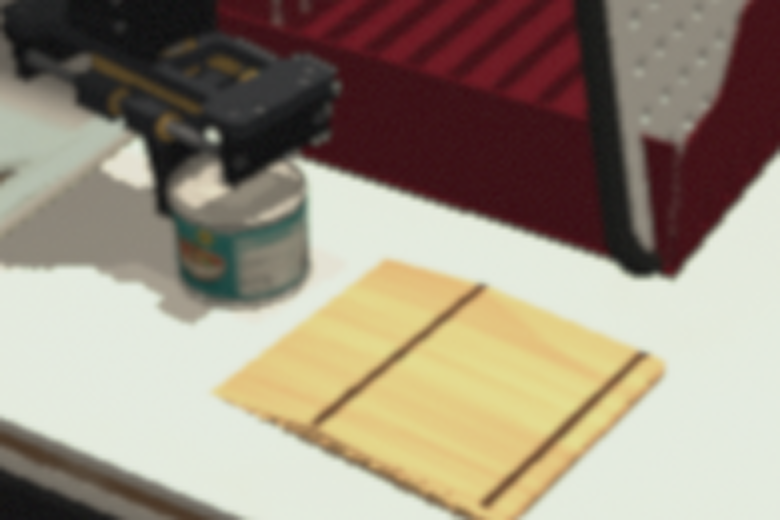

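View pics/wrist2.png

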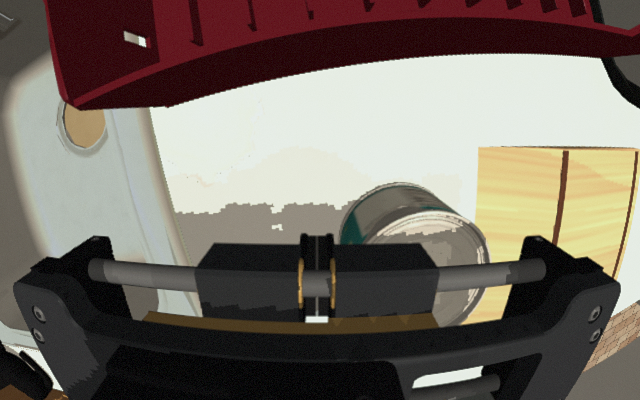

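View pics/top2c.png

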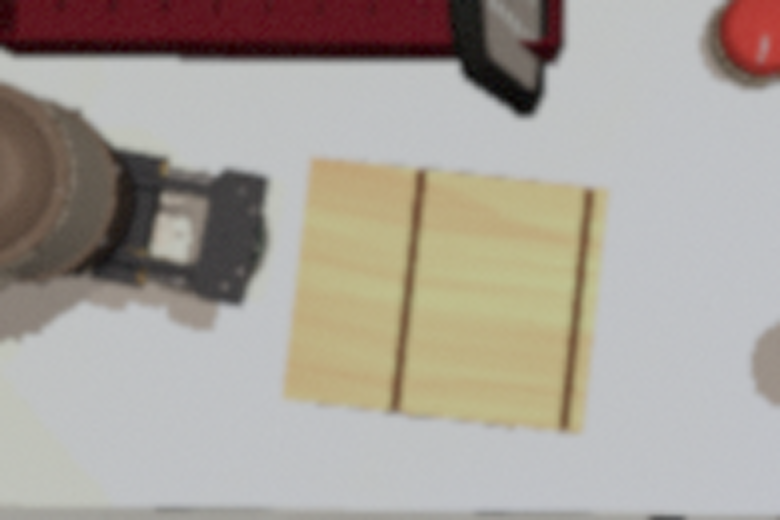

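```bash
python3 - <<'E'
import pickle,numpy as np
from h import *
s=pickle.load(open("scene2.pkl","rb"))
c=lambda p:((p[0]-185+.5)*4-.5,(p[1]-125+.5)*4-.5)
for f in (50,52.5,55):
    q=np.array([508.5,160.3])-f*np.array([.182,.983])
    print(f,q,c(proj(s,[*q,0])),c(proj(s,[*q,29])),c(proj(s,[*q,58])))
t=pickle.load(open("top2.pkl","rb"))
for z in (0,60,150): print(z,ray(t,(205+528/4,150+108/4),z))
print(ray(s,(185+640/4,125+270/4),0))
E
```

```text
50 [499.4  111.15] (np.float64(245.51376928155332), np.float64(270.3440958590071)) (np.float64(241.97129813666652), np.float64(227.84456531974956)) (np.float64(238.31118588527102), np.float64(183.93367768138))
52.5 [498.945  108.6925] (np.float64(248.62997858437075), np.float64(272.03200506800056)) (np.float64(245.13421870102275), np.float64(229.50912011133232)) (np.float64(241.5222274303767), np.float64(185.57238120720797))
55 [498.49  106.235] (np.float64(251.75354893082), np.float64(273.7239014203874)) (np.float64(248.30473297381877), np.float64(231.1776712548666)) (np.float64(244.74110653496518), np.float64(187.21508450575084))
0 [582.  -87.4   0. ]
60 [575.2 -86.1  60. ]
150 [565.  -84.2 150. ]
[610.7 -82.6   0. ]
```

>>> servo_tool(
  series=[
    [[0,0,0.1,0,0],[-0.15,-0.8,0.1,0,0],[-0.3,-1.6,0.1,0,0],[-0.44,-2.4,0.1,0,0],[-0.59,-3.2,0.1,0,0],[-0.74,-4.0,0.1,0,0],[-0.89,-4.8,0.1,0,0],[-1.04,-5.6,0.1,0,0],[-1.18,-6.4,0.1,0,0],[-1.33,-7.2,0.1,0,0],[-1.33,-7.2,0.1,0,0]],
  ],
)

```text
clock: 4.65
position: [493.7, 86.9, 31.3]
tool_rot: [[-0.183, -0.002, 0.983], [-0.983, -0.001, -0.183], [0.002, -1.0, -0.002]]
force: [0.9, -0.5, 0.6]
finger_gap: 0.003
```

```bash
python3 snap.py 3 scene wrist
```

```text
4.75 [493.8  87.3  31.3] [ 0.10968514  0.29433556 -0.71276066] 0.004315254452467572
```

View pics/scene3c.png

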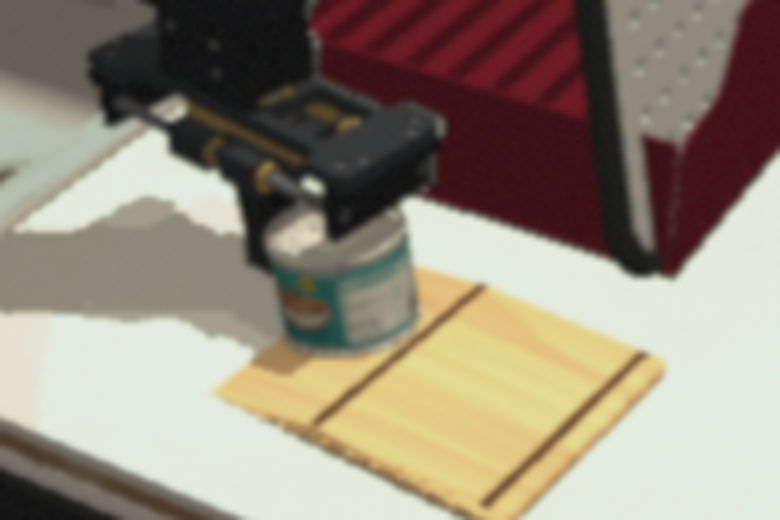

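View pics/wrist3.png

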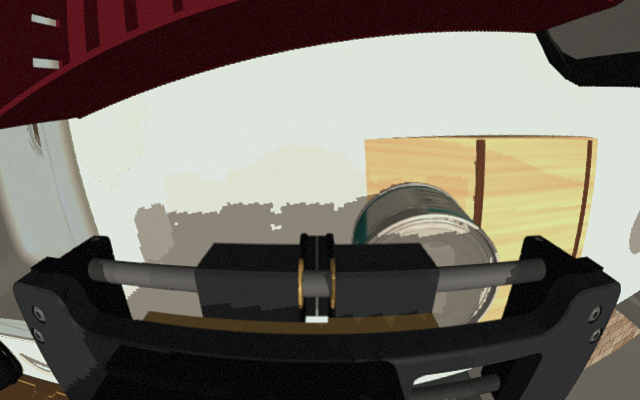

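>>> servo_tool(
  series=[
    [[-0.15,-0.8,0,0,0],[-0.3,-1.6,0,0,0],[-0.44,-2.4,0.1,0,0],[-0.59,-3.2,0.2,0,0],[-0.74,-4.0,0.3,0,0],[-0.89,-4.8,0.45,0,0],[-1.04,-5.6,0.6,0,0],[-1.18,-6.4,0.7,0,0],[-1.33,-7.2,0.8,0,0],[-1.33,-7.2,0.8,0,0]],
  ],
)

```text
clock: 6.0
position: [480.7, 15.2, 39.5]
tool_rot: [[-0.183, -0.001, 0.983], [-0.983, -0.0, -0.183], [0.001, -1.0, -0.001]]
force: [1.1, 1.6, 1.7]
finger_gap: 0.007
```

```bash
python3 snap.py 4 scene wrist
```

```text
6.1 [480.4  15.4  39.1] [0.4588028  0.42119628 0.89837271] 0.008237542441180815
```

View pics/scene4c.png

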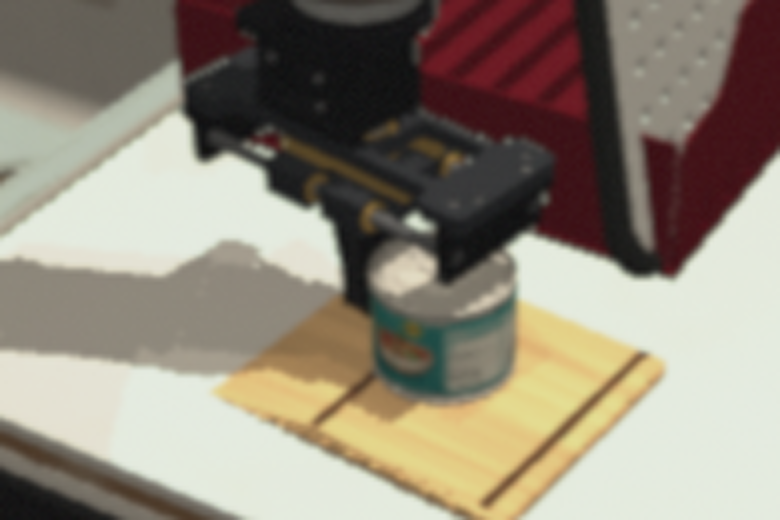

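View pics/wrist4.png

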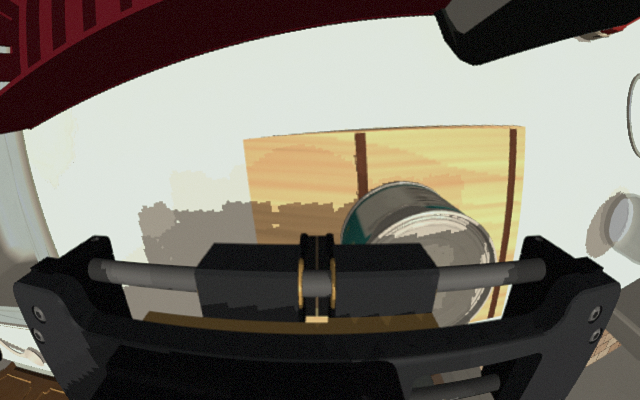

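>>> servo_tool(
  series=[
    [[-0.11,-0.6,0.05,0,0],[-0.22,-1.2,0.1,0,0],[-0.33,-1.8,0.1,0,0],[-0.44,-2.4,0.1,0,0],[-0.56,-3.0,0.1,0,0],[-0.65,-3.5,0.1,0,0],[-0.7,-3.8,0.1,0,0],[-0.7,-3.8,0.1,0,0]],
  ],
)

```text
clock: 7.1
position: [474.1, -22.2, 40.5]
tool_rot: [[-0.182, -0.0, 0.983], [-0.983, -0.0, -0.182], [0.0, -1.0, -0.0]]
force: [-0.6, 1.6, 0.3]
finger_gap: 0.006
```

>>> servo_tool(
  series=[
    [[0.1,0.5,0,0,0],[0.4,2,0,0,0],[0.8,5,0,0,0],[1.2,8,0,0,0],[1.6,11,2,0,0],[2,15,7,0,0],[2.5,20,12,0,0],[2.5,25,16,0,0],[2.5,30,18,0,0],[2.5,30,18,0,0],[2.5,30,18,0,0]],
  ],
)

```text
clock: 8.48
position: [498.3, 278.4, 219.7]
tool_rot: [[-0.181, -0.002, 0.984], [-0.984, -0.001, -0.181], [0.001, -1.0, -0.001]]
force: [0.1, -0.3, -0.1]
finger_gap: 0.004
```

```bash
python3 snap.py 5 scene top
```

```text
8.575 [498.5 277.  219.4] [ 0.031852   -0.36228341  0.13702783] 0.0043816777834934486
```

View pics/scene5c.png

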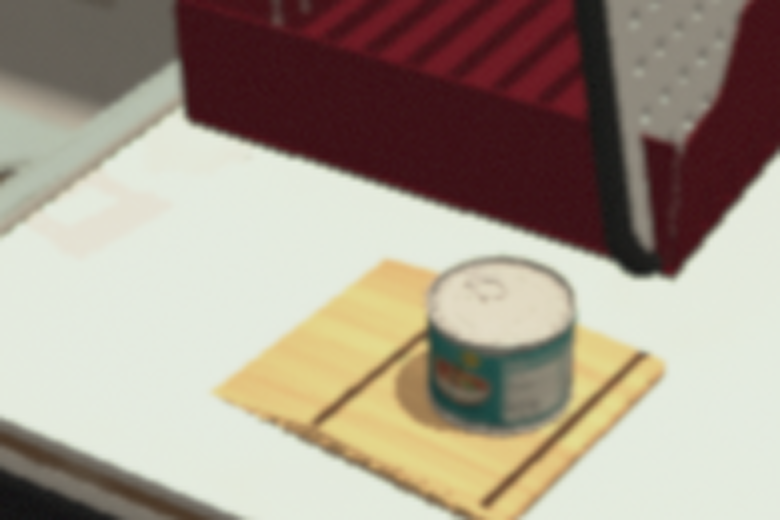

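View pics/top5c.png

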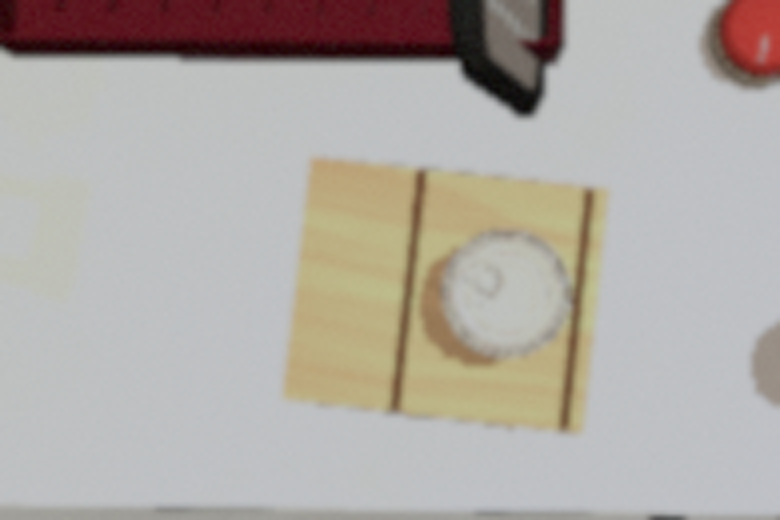

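View pics/scene5.png

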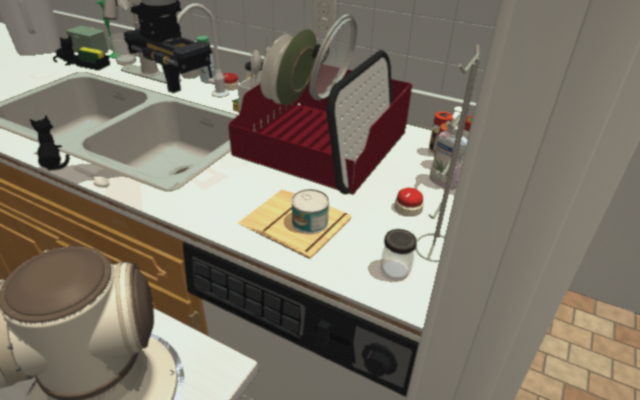

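```bash
python3 - <<'E'
import pickle,numpy as np
from h import *
s=pickle.load(open("scene5.pkl","rb"));t=pickle.load(open("top5.pkl","rb"))
c=lambda u,v,x0,y0:(x0+(u+.5)/4-.5,y0+(v+.5)/4-.5)
for q,C in ((ray(t,c(506,294,205,150),70),(467.2,-38)),(ray(s,c(502,302,185,125),70),(465.1,-36.5))):
    d=q[:2]-np.array(C); print(q,"board x",d@[-.0957,-.9954],"y",d@[.9954,-.0957])
E
```

```text
[466.4 -73.1  70. ] board x 35.0151 y 2.562749999999988
[463.2 -73.6  70. ] board x 37.111169999999994 y 1.6592099999999652
```

```bash
python3 -c "
from rig import ctrl
print(ctrl.finish_job())"
```

```text
the job is handed in; nothing more can be done
None
```

The tin now stands upright and flat on the board's level top, clear of the bevel. I pushed it there with the closed fingertips held low behind it, following the bevel, then backed off and lifted clear before handing in at about 8.6 s.

- **Position:** the last pictures from two cameras put the tin's centre at board x = 35 to 37 mm, where 15 to 55 mm counts as wholly on the level top. It sits about 2 mm off the centre line, and the two cameras agree within about 3 mm.
- **Bystanders:** the timer and jar show at the same places as in the first picture.
- **Forces:** the highest reading I saw was about 5.5 N, at the end of the first push. I read the force only between moves, so a brief peak during a push could have gone unseen.

No check failed.

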